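# Seat a press-fit D-handle and prove it on the pull tester

## Task

The D-handle stands a little proud of its socket on the bench pull tester: push it fully home. Then draw the handle away from the tester, slowly, until the pointer stands at the long 10 N tick, hold it there for two seconds without ever going on to the thick 13 N limit bar, and ease it back to zero so that it never snaps back. Leave the handle fully seated and untouched, and do not disturb the things standing round the tester.

Things in the scene. Friction and masses are not known exactly. Their poses are not given: they have to be found in the camera images.
- tester: Pull tester, fixed, placed anew each time. Origin on the bench; -x is the pull direction (roughly to the robot), z up. Base plate x -48..76, y +-42, 10 high; on it a grey spring housing x -8..72, y +-30, top at z 64, with a white scale on top. A sprung tube from its front carries a steel socket block x -42..-18, y +-25, top z 60, with a collar to x -52 (mm). The D-handle's shank is pressed into it.
- gauge (a joint): How far the socket block (with pointer and handle) is drawn out of the housing along the tester's -x, in m: 0 at rest, end of travel 0.064. A spring of 250 N/m pulls it back, so the reading is the pull: 4 mm per newton, 0.040 = 10 N (long tick), 0.052 = 13 N (limit bar). Let go under load, it snaps back.
- handle (a joint): How far the D-handle stands out of the socket beyond fully home, in m: 0 = home against a solid stop, starts 0.008 to 0.016, grows along the tester's -x. Tight press fit: about 6 N moves it inward (tester's +x; the gauge stays at 0, on its stop), about 15 N pulls it out again; between these it stays.
- handle_window (a point): Centre of the D-handle's window. The handle is a level closed frame of round bars centred 40 mm above the bench, only the bench below: wooden crossbar on the side away from the tester, two 12 mm steel arms, steel yoke bar on the socket side. Window 51 mm long (tester x), 84 mm wide (y): shut fingers can go down into it. This point is 32.5 mm from the centre lines of crossbar and yoke bar. Axes as tester.
- handle_bar (a point): Middle of the D-handle's crossbar, on its centre line, 40 mm above the bench; the bar is 14 mm thick, with a wooden surface and two brass rings, and runs along the tester's y, about 110 mm over all. With the handle home and the gauge at 0 it lies 140 mm from the tester's origin along -x.
- handle_yoke (a point): Middle of the D-handle's yoke bar (steel, 14 mm thick, along the tester's y), where the shank meets it, 40 mm above the bench. With the handle home and the gauge at 0 it lies 75 mm from the tester's origin along -x, 23 mm from the collar's face.
- pointer (a point): Tip of the dark steel pointer over the white scale on the housing, 68 mm above the bench; the pointer's thin arm runs back from the socket block at the tester's y = -18 mm. It moves with the gauge, towards the robot as the pull rises.
- proof_tick (a point): The long 10 N tick on the scale. The scale has thin ticks every 2 N (8 mm) from 0, farthest from the robot, to 12 N; the tick for 10 N is the only long one. The pull is right when the pointer is level with it along the tester's x.
- limit_tick (a point): The thick 13 N limit bar on the scale, 12 mm past the long tick; it has no thin ticks beyond it.
- rivet_tin: Bystander: flat round green tin, 65 mm across, 30 mm high, loose beside the housing (tester's -y side). Origin at the centre of its underside.
- spool: Bystander: upright brown thread spool about 42 mm across, 55 mm high, with a short thread tail, loose on the tester's -y side near the handle. Origin at the centre of its underside.
- buckle: Bystander: brass-coloured roller buckle, a flat frame 42 x 30 x 11 mm, loose beside the housing (tester's +y side). Origin at the centre of its underside.

How it is judged:
By the outcome, as a careful person would: the job done as asked, in the order asked, and still so for the second after the job is handed in, with the robot touching nothing.
It also fails if it takes over 50 s, if anything falls off the work surface, if the arm or the gripper's body presses on something with over 40 N, if the wrist force passes 120 N, or if a joint passes its speed limit or range.

## Robot

A 6-joint arm with a two-finger parallel gripper is mounted at the origin on the work surface; the furniture and walls round the work are solid. World frame = base frame: x ahead of the robot, y to its left, z up, the work surface at z = 0. Lengths are in mm, angles in rad, forces in N, time in s.
With the tool pointing down it reaches from about 400 to 925 mm from the base axis. Payload 3.4 kg.
Tool frame: the origin (TCP) lies at the very end of the fingers, on their centre line; the grasp point (between the pads) lies 19 mm behind it; z points along the fingers, y is the direction in which the jaws open and shut (so a half turn about z gives the same grasp; the last joint's range is limited). The gripper opens to 85 mm and grips with 20 to 120 N. Pads are 22 mm wide; open, the fingers measure 114 mm over their backs; the gripper's body (76 mm by 85 mm) begins 54 mm behind the grasp point. The pads swing forward as they close: fully open they stand 13 mm farther back than shut.
Start: joints at [-1.385, 0.307, 1.506, -0, 1.328, -0.073], TCP at [147.13, -555.863, 231.305] pointing down, gripper open.
Joint ranges: [-3.12, 3.12], [-1.05, 2.28], [0.14, 2.33], [-1.42, 4.57], [0.1, 2.73], [-2.68, 2.68]. Speed limits (rad/s): [2.57, 2.57, 3.14, 3.14, 3.14, 3.14].

## Interface

Orientations are given as a unit quaternion [x, y, z, w].
In Python, from cell import bot gives the robot as it stands. Calls block until the motion is done:
- bot.movep(position, orientation): joint-space move of the TCP to a pose.
- bot.movel(position, speed=150, attitude=None): straight line of the TCP; attitude=None keeps the orientation; speed is the mean speed in mm/s.
- bot.set_joints(angles): joint-space move.
- bot.grip(opening, force=None): opening from 0.0 (shut) to 1.0 (fully open); force is the grip in N (None keeps the last); returns when the fingers have stopped.
- bot.hold(seconds).
- bot.solve_ik(position, orientation): joint angles nearest the present ones, or None.
- bot.get_obs(): the state.
- bot.snapshot(name): name is "scene" or "top" or "wrist"; returns a dict with "img" (480x640x3 uint8, red, green, blue), "range_z" (480x640 float32, mm along the optical axis (not along the pixel's ray), 0 where there is no reading), "fx", "fy", "cx", "cy" (pixels), "pose" (4x4, takes a point from camera to world coordinates). Camera axes: x right, y up, looking along -z (the intrinsics and any distortion apply to the point x, -y, -z); pixel columns grow to the right and rows downward; lengths in mm; the calibration is good to about 2 mm. A picture is of the moment at which its call begins.
A pose or a line that the arm cannot do raises bot.PlanningError and nothing moves.
- bot.job_done(): hands the job in, once; it reports no verdict.
The state is a dict: "time": time; "q": joint angles; "qd": joint speeds; "effort": joint torques, N m; "eef_pos": TCP position; "orientation": TCP orientation; "wrist_force": force on the tool from outside, world axes, zero at the start; "torque": the same for the moment, N m; "finger_gap": opening from 0.0 (shut) to 1.0 (fully open).
Only numpy, scipy, OpenCV 4.12 (cv2) and the standard library are available. Lean on these libraries where they do the work, as an engineer would, in place of code of your own. Each camera call takes 0.05 s, during which the arm holds its last target.

## Working session

There is one attempt and no reset: what is moved stays moved. The work goes in short steps, each a Python script; the robot and the scene stay as the last script left them, time stands still between calls to the robot, and variables do not carry over. Pictures are saved under pics/ and viewed, and the job is handed in when it is done.

```bash
ls; mkdir -p pics; cat > h.py <<'E'
import numpy as np, cv2
from cell import bot
def snap(n,f):
    s=bot.snapshot(n); cv2.imwrite(f'pics/{f}.png',cv2.cvtColor(s['img'],cv2.COLOR_RGB2BGR)); np.savez(f'pics/{f}.npz',**s); return s
def cloud(s):
    z=s['range_z']; v,u=np.mgrid[:480,:640]
    X=(u-s['cx'])/s['fx']*z; Y=-(v-s['cy'])/s['fy']*z
    P=np.stack([X,Y,-z,np.ones_like(z)],-1)@np.array(s['pose']).T
    return P[...,:3]
def onplane(s,u,v,h):
    T=np.array(s['pose']); d=T[:3,:3]@np.array([(u-s['cx'])/s['fx'],-(v-s['cy'])/s['fy'],-1]); o=T[:3,3]
    return o+d*(h-o[2])/d[2]
E
python3 - <<'E'
from h import *
for n in ['scene','top','wrist']:
    s=snap(n,n+'0'); print(n,s.keys(),s['fx'],s['cx'],s['cy'],np.round(s['pose'],3).tolist())
print(bot.get_obs())
E
```

```text
pics
scene dict_keys(['img', 'range_z', 'fx', 'fy', 'cx', 'cy', 'pose']) 608.3706138133731 324.2361806143322 237.15662957768052 [[-0.75, 0.263, -0.607, 72.705], [-0.661, -0.296, 0.689, 737.335], [0.001, 0.918, 0.396, 424.123], [0.0, 0.0, 0.0, 1.0]]
top dict_keys(['img', 'range_z', 'fx', 'fy', 'cx', 'cy', 'pose']) 624.256613153835 311.36658598442233 230.79503983184065 [[0.023, 0.986, -0.164, 455.266], [-1.0, 0.022, -0.005, 133.784], [-0.001, 0.164, 0.986, 906.01], [0.0, 0.0, 0.0, 1.0]]
wrist dict_keys(['img', 'range_z', 'fx', 'fy', 'cx', 'cy', 'pose']) 393.0124655442657 317.12816752568006 233.60291070428474 [[0.256, 0.915, 0.312, 226.634], [-0.967, 0.242, 0.081, -533.575], [-0.001, -0.322, 0.947, 373.351], [0.0, 0.0, 0.0, 1.0]]
{'time': 0.15, 'q': array([-1.38547433e+00,  3.07432478e-01,  1.50734808e+00,  8.23306599e-06,
        1.32841395e+00, -7.34996690e-02]), 'qd': array([ 9.32074759e-05, -2.14383805e-03, -3.86791461e-03,  1.31060010e-04,
        6.65528823e-05, -7.31462651e-04]), 'effort': array([ 3.22935684e-04, -4.57979000e+01, -2.52220792e+01,  2.35549641e-05,
        8.51106131e-03,  1.14537730e-05]), 'eef_pos': array([ 147.04949233, -555.33979988,  230.58423957]), 'orientation': array([ 9.91637908e-01,  1.29048901e-01, -4.07684325e-05, -7.99901680e-04]), 'wrist_force': array([ 0.11359264,  0.26476488, -0.88624466]), 'torque': array([-0.00569315,  0.00691298, -0.01579988]), 'finger_gap': 0.999088447218035}
```

View pics/top0.png

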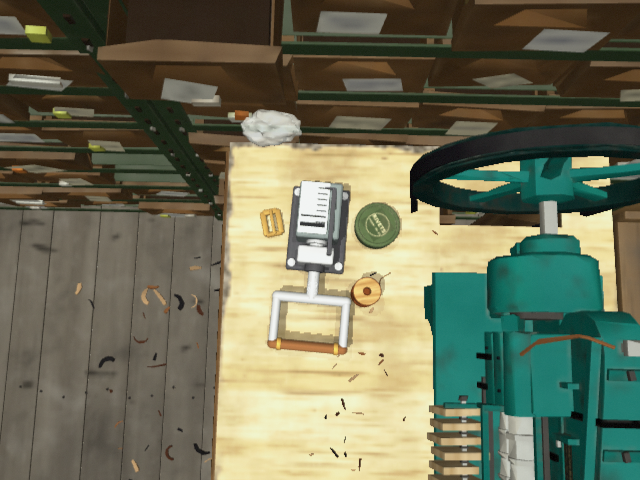

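View pics/scene0.png

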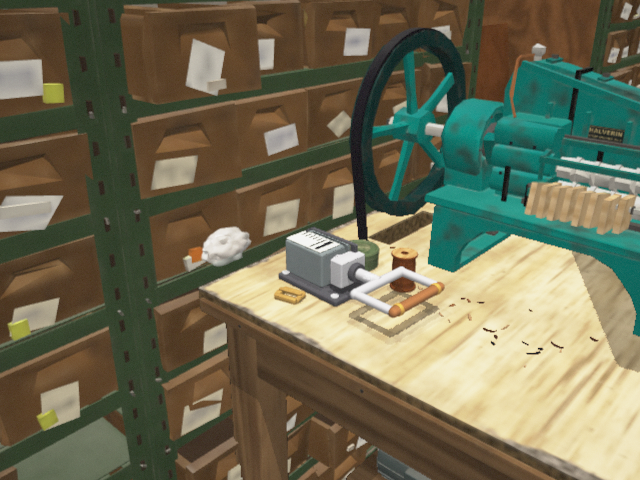

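The top view shows the tester at about (318,225), the D-handle crossbar from (268,344) to (346,350), and the spool at (366,291), close to the right arm. A teal machine stands to the right, between the arm's start pose and the work. Next I'll measure positions.

```bash
python3 - <<'E'
from h import *
s=dict(np.load('pics/top0.npz')); C=cloud(s)
img=s['img']
for n,u,v in [('barL',272,345),('barR',342,350),('barM',308,347),('yokeL',280,297),('yokeR',343,300),('armL',275,320),('armR',347,325),('spool',366,291),('tin',377,225),('buckle',272,222),('bench',240,400),('hous',330,190),('machine',460,300),('wheel',430,170),('mach2',540,260)]:
    print(n,np.round(C[v,u],1))
m=C[...,2]
# machine extents
P=C.reshape(-1,3); k=(P[:,2]>25)&(P[:,1]<60)
for y0 in range(-400,60,40):
    q=P[k&(P[:,1]>=y0)&(P[:,1]<y0+40)&(P[:,0]<1100)]
    if len(q): print(y0,np.round(q.min(0)),np.round(q.max(0)))
im=cv2.cvtColor(img,cv2.COLOR_RGB2BGR)[160:370,210:420]
cv2.imwrite('pics/topc.png',cv2.resize(im,None,fx=2.8,fy=2.8,interpolation=cv2.INTER_CUBIC))
E
```

```text
barL [440.2 188.1  44.3]
barR [435.7  93.   45.8]
barM [438.7 139.1  49. ]
yokeL [505.2 179.1  46.6]
yokeR [503.1  92.6  46. ]
armL [473.9 185.1  43.1]
armR [469.4  86.5  42.7]
spool [516.2  61.2  45.9]
tin [611.9  44.7  27.4]
buckle [615.9 196.   10.5]
bench [3.623e+02 2.334e+02 1.000e-01]
hous [652.7 113.7  65.5]
machine [502.3 -50.5 119.6]
wheel [639.9   6.1 228.3]
mach2 [ 539.2 -107.1  244.5]
-360 [ 635. -338.   25.] [ 770. -321.   61.]
-320 [ 632. -320.   25.] [ 773. -280.  138.]
-280 [ 631. -280.   25.] [ 805. -240.  217.]
-240 [ 494. -240.   37.] [ 806. -200.  295.]
-200 [ 327. -200.   25.] [ 794. -160.  372.]
-160 [ 300. -160.   25.] [ 791. -120.  388.]
-120 [ 289. -120.   25.] [789. -80. 388.]
-80 [290. -80.  25.] [789. -40. 389.]
-40 [292. -40.  25.] [814.  -0. 388.]
0 [582.   0.  25.] [813.  40. 356.]
40 [498.  40.  25.] [808.  60. 349.]
```

```bash
python3 - <<'E'
from h import *
s=dict(np.load('pics/scene0.npz')); C=cloud(s)
P=C.reshape(-1,3)
k=(P[:,2]>15)&(P[:,0]<1100)&(P[:,1]<20)&(s['range_z'].ravel()>0)
for y0 in range(-400,60,40):
    q=P[k&(P[:,1]>=y0)&(P[:,1]<y0+40)]
    if len(q): print(y0,np.round(q.min(0)),np.round(q.max(0)))
E
```

```text
-400 [ 732. -400.   15.] [1003. -360.  379.]
-360 [ 732. -360.   15.] [1086. -320.  380.]
-320 [ 627. -320.   15.] [1063. -280.  381.]
-280 [ 626. -280.   16.] [ 885. -240.  382.]
-240 [ 626. -240.   15.] [ 884. -200.  383.]
-200 [ 302. -200.   16.] [1094. -160.  384.]
-160 [ 260. -160.   19.] [1097. -120.  385.]
-120 [ 251. -120.   15.] [786. -80. 385.]
-80 [237. -80.  15.] [786. -40. 385.]
-40 [212. -40.  15.] [1099.   -0.  388.]
0 [589.   0.  16.] [1099.   20.  388.]
```

View pics/wrist0.png

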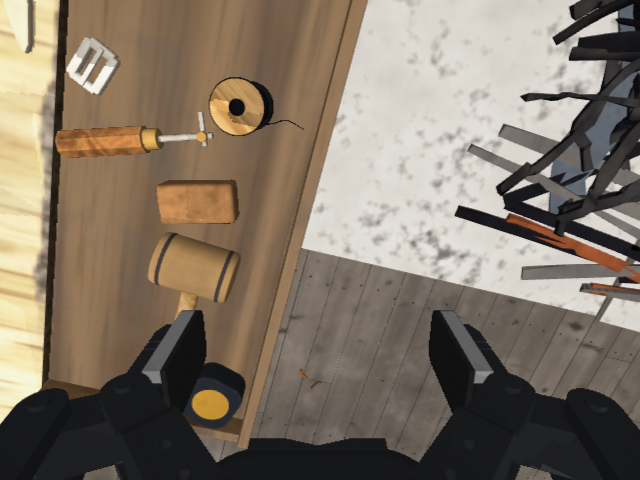

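The wrist view shows only clutter on the start side, so it doesn't help. The machine occupies about y<0 (its wheel y<60 at x>580) up to z≈390, so I'll lift well above that before swinging.

View pics/topc.png

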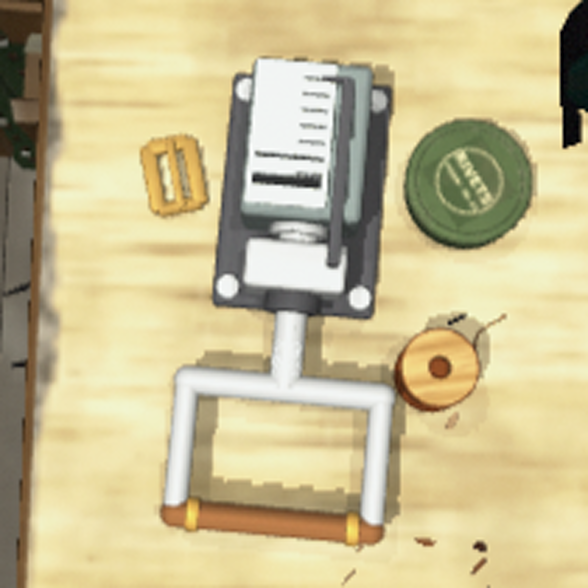

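```bash
python3 - <<'E'
from h import *
s=dict(np.load('pics/top0.npz')); C=cloud(s)
v,u=np.mgrid[:480,:640]
M=(C[...,2]>30)&(C[...,2]<56)&(C[...,0]>410)&(C[...,0]<530)&(C[...,1]>80)&(C[...,1]<200)
P=C[M]
bar=P[(P[:,0]<446)]; print(len(bar),bar.min(0),bar.max(0))
A=np.polyfit(bar[:,1],bar[:,0],1); print('bar slope',A, 'median z max',np.percentile(bar[:,2],95))
y=P[(P[:,0]>490)&(P[:,0]<515)&(P[:,1]>100)&(P[:,1]<178)]
print(np.polyfit(y[:,1],y[:,0],1),len(y))
for nm,lo,hi in [('armL',160,200),('armR',80,110)]:
    a=P[(P[:,0]>452)&(P[:,0]<488)&(P[:,1]>lo)&(P[:,1]<hi)]; print(nm,len(a),np.polyfit(a[:,0],a[:,1],1),a.mean(0))
H=C[(C[...,2]>61)&(C[...,2]<68)&(C[...,0]>540)&(C[...,0]<680)&(C[...,1]>80)&(C[...,1]<190)][:,:2].astype(np.float32)
print('housing',cv2.minAreaRect(H))
B=C[(C[...,2]>6)&(C[...,2]<13)&(C[...,0]>520)&(C[...,0]<680)&(C[...,1]>75)&(C[...,1]<175)][:,:2].astype(np.float32)
print('base',cv2.minAreaRect(B))
for q in [(550,700,-400,600)]:
    pass
for pose in [([147,-555,560],None)]:
    print(bot.solve_ik([147,-555,560],bot.get_obs()['orientation']))
c,si=np.cos,np.sin
E
```

```text
734 [429.9728285   85.83254676  37.95614896] [445.96401525 195.12338501  50.9954365 ]
bar slope [3.73896497e-02 4.34433382e+02] median z max 49.076383993991605
[6.47535832e-02 4.96489690e+02] 606
armL 236 [-6.99138416e-02  2.19334143e+02] [469.85522587 186.48475954  44.48599327]
armR 228 [-7.73083712e-02  1.27090957e+02] [469.94956213  90.75992189  44.50791998]
housing ((609.5897827148438, 129.0565185546875), (59.78754425048828, 112.29377746582031), 85.9552993774414)
base ((597.1792602539062, 129.84556579589844), (83.83841705322266, 145.883544921875), 85.96038818359375)
[-1.38544996e+00  2.45783235e-01  8.05748131e-01  9.25933799e-06
  2.09166315e+00 -7.34687164e-02]
```

Tester yaw is about -0.071 rad. The window centre is near (472.5, 138.5), the arms are 95.7 mm apart (96 expected), and the yoke-bar gap is 66 mm (65 expected). Now I'll lift, swing over, and stand above the window.

```bash
python3 - <<'E'
from h import *
o=bot.get_obs(); q0=o['q']
q=bot.solve_ik([147,-555,560],o['orientation']); 
bot.grip(0.0,40)
bot.set_joints(q)
a=-0.0355; Q=[np.cos(a),np.sin(a),0,0]
t=bot.solve_ik([472.5,138.5,560],Q); print(np.round(t,3))
for z in (200,25):
    print(z,np.round(bot.solve_ik([472.5,138.5,z],Q),3))
if abs(t[5])<2.5 and t[2]>.14:
    bot.set_joints(t)
    print(bot.get_obs()['time'],bot.get_obs()['eef_pos'])
    bot.movep([472.5,138.5,180],Q)
    o=bot.get_obs(); print(o['time'],o['eef_pos'],o['orientation'],o['wrist_force'],o['finger_gap'])
    for n in ['scene','top','wrist']: snap(n,n+'1')
E
```

```text
[ 0.199  0.11   0.979 -0.     2.053  1.841]
200 [ 0.199  0.22   1.719 -0.     1.202  1.841]
25 [ 0.199  0.453  1.929 -0.     0.759  1.841]
4.8583 [472.76665886 137.92249325 559.89688907]
6.275 [474.10729336 138.67915155 181.09846523] [ 9.99365310e-01 -3.55921057e-02  1.43868034e-03 -3.31360824e-04] [0.75433264 0.18929957 0.3960104 ] -0.0010957980001081785
```

View pics/scene1.png

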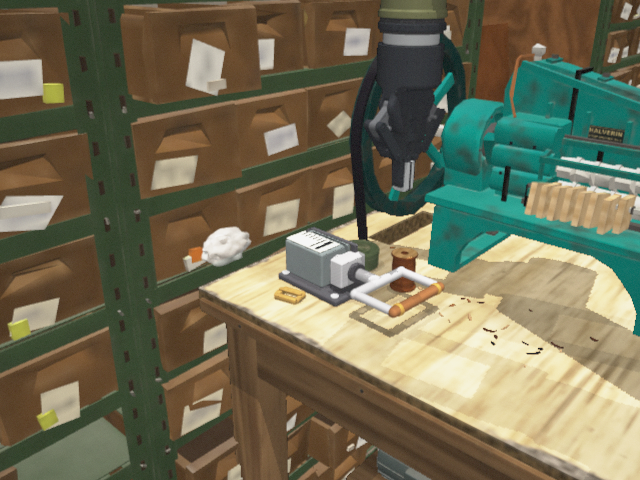

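View pics/top1.png

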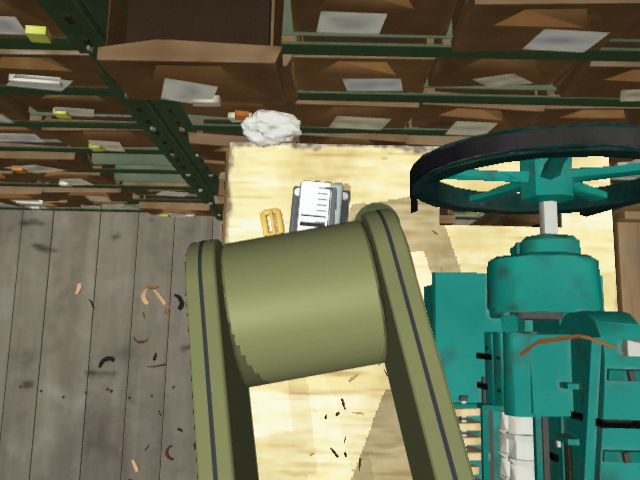

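View pics/wrist1.png

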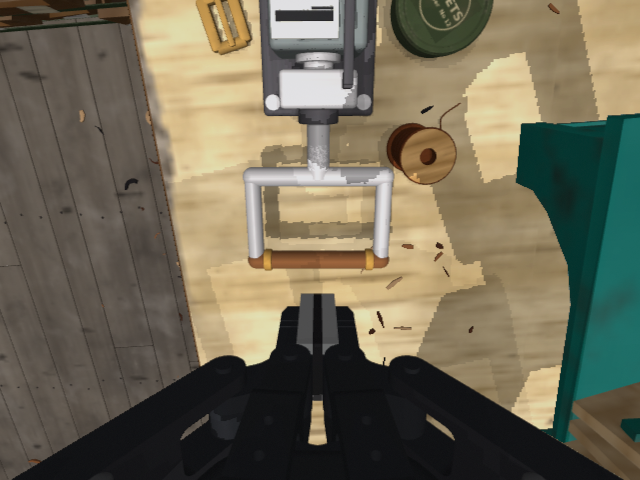

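The scene view shows the shut gripper above the handle and clear of the machine. In the wrist view the frame's bars are clear: crossbar centre at (316,260), yoke at (317,177), arms at columns 254 and 382. I'll cross-check the window with these.

```bash
python3 - <<'E'
from h import *
s=dict(np.load('pics/wrist1.npz')); C=cloud(s)
for n,u,v in [('bar',316,259),('yoke',317,177),('aL',255,215),('aR',382,215)]:
    print(n,np.round(onplane(s,u,v,40),1),np.round(C[v,u],1))
P=C.reshape(-1,3); P=P[s['range_z'].ravel()>0]
# base far corners via top image 0
t=dict(np.load('pics/top0.npz'))
k=210+np.array([246,372,236,354])/2.8, 160+np.array([92,100,286,298])/2.8
for u,v in zip(*k): print('bolt',np.round(onplane(t,u,v,12),1))
E
```

```text
bar [439.5 142.7  40. ] [442.4 142.4  47.2]
yoke [503.7 137.3  40. ] [505.4 137.2  49.2]
aL [478.3 185.8  40. ] [480.1 184.6  46.6]
aR [471.5  90.6  40. ] [555.8 133.5 324.4]
bolt [659.9 159.4  12. ]
bolt [657.1  93.4  12. ]
bolt [557.7 161.9  12. ]
bolt [552.9 101.1  12. ]
```

```bash
cat >> h.py <<'E'
a=-0.0355; Q=np.array([np.cos(a),np.sin(a),0,0])
X=np.array([np.cos(2*a),np.sin(2*a),0]); Y=np.array([-X[1],X[0],0])
W=np.array([472,139.3,22.])
E
python3 - <<'E'
from h import *
bot.movel([472,139.3,70],120,Q)
o=bot.get_obs(); print(o['eef_pos'])
bot.movel(W,60)
bot.hold(.3)
o=bot.get_obs(); f0=o['wrist_force']; print(o['time'],o['eef_pos'],f0,o['torque'])
np.save('f0.npy',f0)
for i in range(1,45):
    bot.movel(W+X*i,12)
    o=bot.get_obs(); f=o['wrist_force']-f0
    print(i,round((o['eef_pos']-W)@X,2),np.round([f@X,f@Y,f[2]],1),round(o['time'],2))
    if f@X<-16: break
E
```

```text
[472.59970302 139.43857949  70.49791312]
8.7417 [472.22729822 139.34989464  22.31413009] [ 1.08821677 -0.29283908 -0.45442587] [-0.01712534 -0.0007336  -0.02046076]
1 1.2 [-2.4  0.6  0.4] 8.99
2 2.12 [-1.1 -0.5  0.5] 9.24
3 3.11 [-1.1 -1.3 -0.2] 9.49
4 4.12 [0.1 1.1 0.9] 9.74
5 5.09 [-0.6  0.5  1.2] 9.99
6 6.12 [-2.   0.1  0.4] 10.24
7 7.11 [-1.  -0.4  0.7] 10.49
8 8.09 [-1.8  0.3  0.2] 10.74
9 9.12 [-1.5  0.1  0.4] 10.99
10 10.14 [-0.2  0.5 -0.5] 11.24
11 11.11 [-1.  -0.   0.1] 11.49
12 12.11 [-1.8  0.2  0.9] 11.74
13 13.15 [-0.5  0.3 -0.3] 11.99
14 14.11 [-2.5  0.4  0. ] 12.24
15 15.07 [-1.   0.4  1.1] 12.49
16 15.16 [-3.3  0.3  1.7] 12.74
17 15.3 [-6.   1.4  3.7] 12.99
18 16.06 [-6.7  2.1  4.6] 13.24
19 16.96 [-6.1  0.8  4.9] 13.49
20 17.9 [-5.7  2.9  4.6] 13.74
21 18.89 [-6.8  1.8  4.2] 13.99
22 19.88 [-5.8  1.1  4.4] 14.24
23 20.92 [-6.6  1.8  3.9] 14.49
24 21.92 [-6.3  1.3  3.6] 14.74
25 22.87 [-7.5  1.2  4. ] 14.99
26 23.87 [-6.3  0.9  4.6] 15.24
27 24.9 [-7.3  2.1  4.2] 15.49
28 25.88 [-6.7  2.4  5. ] 15.74
29 26.87 [-6.9  1.8  4.6] 15.99
30 27.86 [-5.5  1.   3.8] 16.24
31 28.91 [-7.   0.8  3.4] 16.49
32 29.41 [-7.3  0.7  4.1] 16.74
33 29.39 [-9.   1.9  6. ] 16.99
34 29.39 [-11.6   3.3   9. ] 17.24
35 29.45 [-12.1   2.7   9.5] 17.49
36 29.45 [-13.9   3.1  10.7] 17.74
37 29.42 [-15.4   3.6  10.7] 17.99
38 29.44 [-17.4   4.   11.7] 18.24
```

Home at a solid stop after about 14 mm of inward travel (within 8–16), with force plateauing at about 6 N and then rising to 17 N. Now I'll back off and draw out slowly to just short of the target, then look.

```bash
python3 - <<'E'
from h import *
f0=np.load('f0.npy')
bot.movel(W+X*29,20)
snap('top','top2')
bot.movel(W+X*4,40)
c=4.
while 1:
    c-=1.5
    bot.movel(W+X*c,9)
    o=bot.get_obs(); f=o['wrist_force']-f0; p=(o['eef_pos']-W)@X
    print(c,round(p,2),np.round([f@X,f@Y,f[2]],1),round(o['time'],2))
    if p<-33 or c<-45: break
np.save('c.npy',c)
snap('top','top3');snap('scene','scene3');snap('wrist','wrist3')
for n,b in [('top3',(240,150,130,110)),('scene3',(270,215,110,80)),('wrist3',(200,0,240,180))]:
    im=cv2.imread(f'pics/{n}.png'); x,y,w,h=b; k=600/max(w,h)
    cv2.imwrite(f'pics/{n}c.png',cv2.resize(im[y:y+h,x:x+w],None,fx=k,fy=k,interpolation=cv2.INTER_CUBIC))
E
```

```text
2.5 2.54 [-0.9  0.6  0.6] 19.98
1.0 0.87 [-1.6 -0.4  0.3] 20.3
-0.5 -0.57 [-1.7  0.7  0.4] 20.62
-2.0 -2.01 [-0.1  0.8  0.7] 20.93
-3.5 -3.52 [-0.3 -0.3  1.3] 21.25
-5.0 -4.95 [1.  0.7 0.4] 21.57
-6.5 -6.45 [ 0.1 -0.2  1. ] 21.88
-8.0 -7.95 [ 1.2  0.4 -0. ] 22.2
-9.5 -9.45 [ 0.5  0.1 -0.5] 22.52
-11.0 -10.96 [ 0.4  0.3 -0.9] 22.83
-12.5 -12.47 [ 2.  -0.6 -0.1] 23.15
-14.0 -13.96 [ 2.1 -0.  -0.2] 23.47
-15.5 -15.45 [ 3.4 -0.4  0.1] 23.78
-17.0 -16.96 [ 2.3 -0.5 -0.5] 24.1
-18.5 -18.38 [ 4.3 -0.9 -0.6] 24.42
-20.0 -19.75 [ 3.7 -0.3 -0.5] 24.73
-21.5 -21.11 [ 4.7 -0.8  0.1] 25.05
-23.0 -22.43 [ 5.1 -0.8 -0.8] 25.37
-24.5 -23.74 [ 5.1 -0.3 -0.9] 25.68
-26.0 -25.05 [ 5.5 -1.3 -1.4] 26.0
-27.5 -26.38 [ 4.9 -1.5 -1.2] 26.32
-29.0 -27.67 [ 5.7 -2.2 -1.5] 26.63
-30.5 -28.99 [ 6.1 -1.9 -2.4] 26.95
-32.0 -30.27 [ 5.9 -2.  -1.6] 27.27
-33.5 -31.58 [ 6.8 -1.7 -2.9] 27.58
-35.0 -32.89 [ 6.8 -1.8 -2.7] 27.9
-36.5 -34.2 [ 7.2 -1.9 -3.9] 28.22
```

View pics/top3c.png

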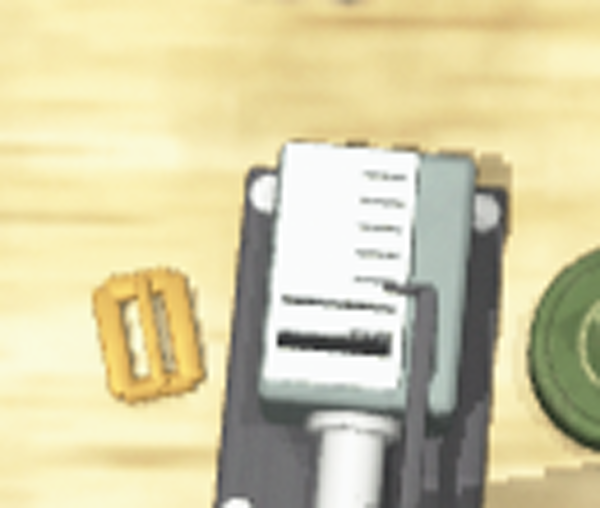

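View pics/scene3c.png

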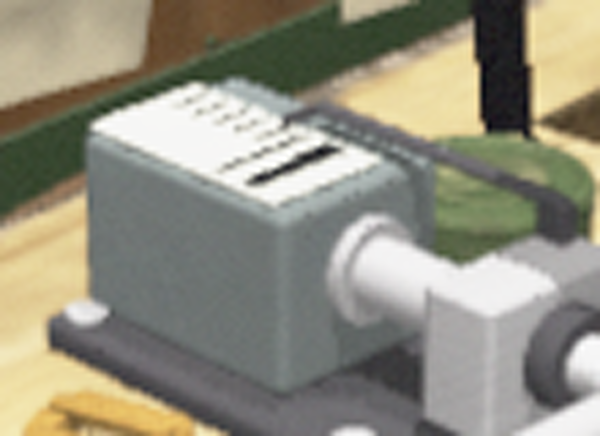

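View pics/wrist3c.png

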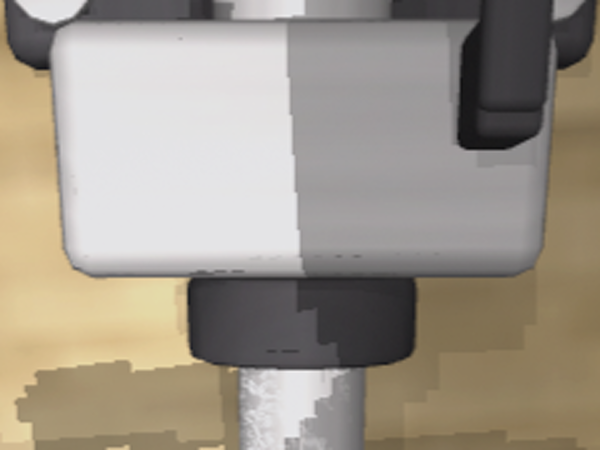

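The top crop shows the pointer tip at (390,287), between the 8 N tick (~282 there) and the long 10 N tick (~307). With parallax corrected, the gauge reads about 34.4 mm, which agrees with the finger travel of 34.2 + ~0.3 mm. I'll advance the remaining 5.5 mm or so.

```bash
python3 - <<'E'
from h import *
f0=np.load('f0.npy'); c=float(np.load('c.npy'))
def st():
    o=bot.get_obs(); f=o['wrist_force']-f0; p=(o['eef_pos']-W)@X
    print(round(c,2),round(p,2),np.round([f@X,f@Y,f[2]],1),round(o['time'],2)); return p
p=st()
for i in range(8):
    e=p+39.7
    if e<.25: break
    c-=min(1.5,e*1.1)
    bot.movel(W+X*c,8); p=st()
np.save('c.npy',c)
bot.hold(.15); st()
for n,b in [('top4',(240,150,130,110)),('scene4',(270,215,110,80))]:
    snap(n[:-1],n)
    im=cv2.imread(f'pics/{n}.png'); x,y,w,h=b; k=600/max(w,h)
    cv2.imwrite(f'pics/{n}c.png',cv2.resize(im[y:y+h,x:x+w],None,fx=k,fy=k,interpolation=cv2.INTER_CUBIC))
E
```

```text
-36.5 -34.15 [ 6.8 -2.4 -3.5] 28.37
-38.0 -35.51 [ 7.8 -2.5 -4.3] 28.7
-39.5 -36.81 [ 7.9 -3.2 -2.8] 29.03
-41.0 -38.13 [ 7.7 -2.1 -4.7] 29.37
-42.5 -39.41 [ 8.8 -3.2 -5.6] 29.7
-42.82 -39.63 [ 9.2 -3.4 -4.2] 29.95
-42.82 -39.66 [ 8.5 -2.5 -4.7] 30.1
```

View pics/top4c.png

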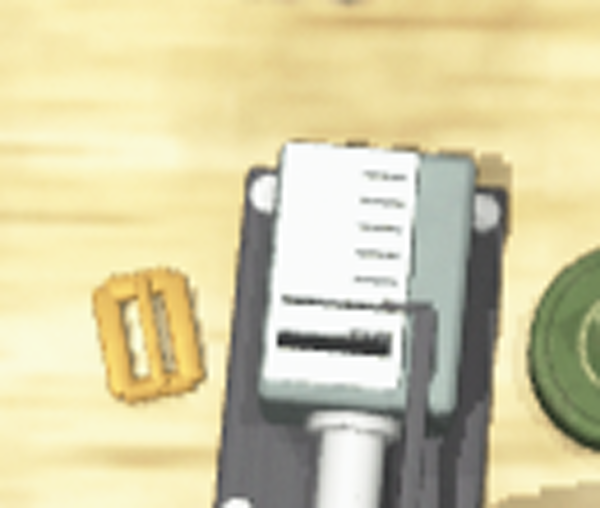

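View pics/scene4c.png

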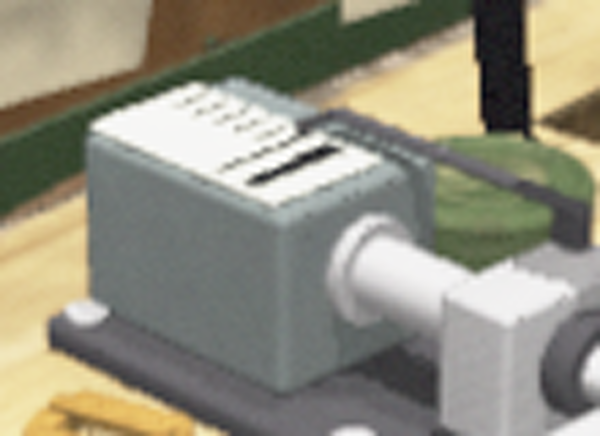

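The pointer tip at (390,305) is level with the long tick (~307) once parallax is allowed for, and the scene view agrees. Next: hold, ease back, centre in the window, and lift.

```bash
python3 - <<'E'
from h import *
f0=np.load('f0.npy'); c=float(np.load('c.npy'))
def st():
    o=bot.get_obs(); f=o['wrist_force']-f0; p=(o['eef_pos']-W)@X
    print(round(p,2),np.round([f@X,f@Y,f[2]],1),round(o['time'],2)); return p
bot.hold(1.2); st(); bot.hold(1.2); st()
bot.movel(W-X*4,10); st()
bot.movel(W+X*3,6); st()
bot.movel(W+X*14.7,30); st()
bot.movel(W+X*14.7+[0,0,100],100); st()
for n,b in [('top5',(230,150,160,140)),('scene5',(260,200,200,140))]:
    snap(n[:-1],n)
    im=cv2.imread(f'pics/{n}.png'); x,y,w,h=b; k=600/max(w,h)
    cv2.imwrite(f'pics/{n}c.png',cv2.resize(im[y:y+h,x:x+w],None,fx=k,fy=k,interpolation=cv2.INTER_CUBIC))
s=snap('wrist','wrist5')
E
```

```text
-39.62 [ 8.4 -2.9 -4.9] 31.4
-39.61 [ 8.5 -3.7 -4.1] 32.6
-4.12 [-0.4  0.8  0.3] 36.63
2.92 [-0.9  0.7  1.3] 37.95
14.8 [-1.1  1.1  0.9] 38.49
14.15 [-0.7  0.   0.9] 39.64
```

View pics/top5c.png

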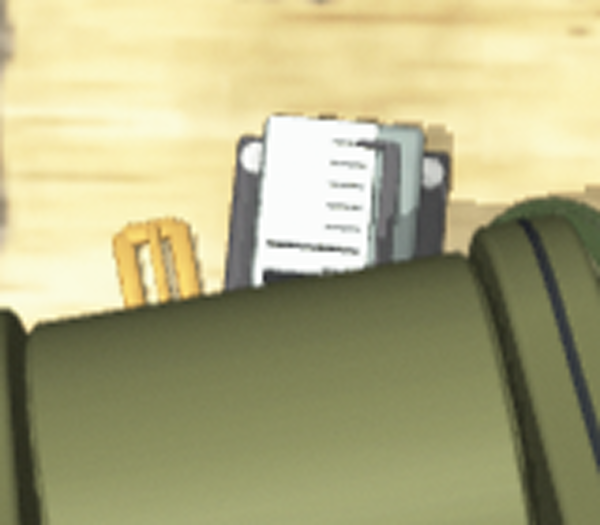

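View pics/scene5c.png

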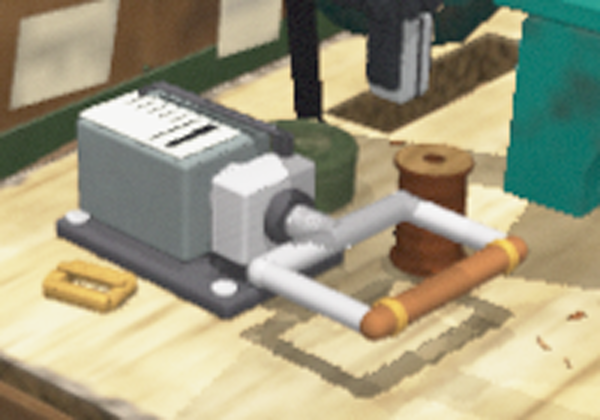

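View pics/wrist5.png

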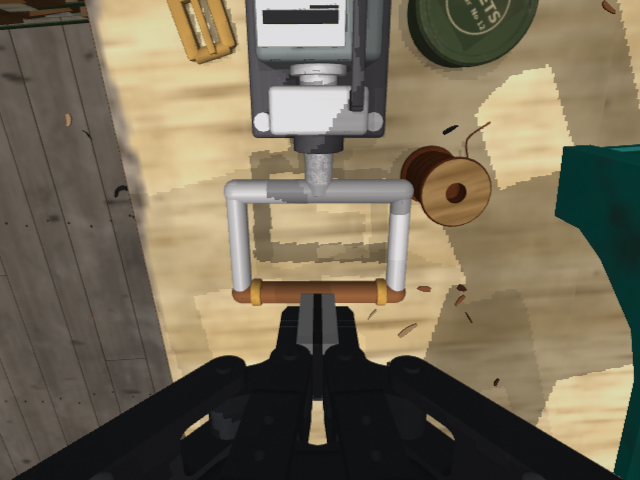

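```bash
python3 - <<'E'
from h import *
s=dict(np.load('pics/wrist5.npz')); s1=dict(np.load('pics/wrist1.npz'))
for n,u,v,h in [('spool hole',456,193,55),('yoke',319,191,47),('collar',319,150,40),('bar',317,291,47)]: print(n,np.round(onplane(s,u,v,h),1))
for n,u,v,h in [('spool hole before',428,156,55),('yoke before',317,177,47),('collar',318,122,40)]: print(n,np.round(onplane(s1,u,v,h),1))
a=dict(np.load('pics/top0.npz'))
# spool/tin/buckle shift: before vs top3 (same camera)
for f in ['top2','top3']:
    b=dict(np.load(f'pics/{f}.npz'))
    for n,x,y,w,h in [('spool',348,270,36,36),('buckle',255,200,34,40),('tin',350,198,55,55)]:
        t=cv2.cvtColor(a['img'],cv2.COLOR_RGB2GRAY)[y:y+h,x:x+w]
        S=cv2.cvtColor(b['img'],cv2.COLOR_RGB2GRAY)[y-10:y+h+10,x-10:x+w+10]
        r=cv2.matchTemplate(S,t,cv2.TM_CCOEFF_NORMED); print(f,n,cv2.minMaxLoc(r)[1],cv2.minMaxLoc(r)[3])
a=dict(np.load('pics/scene0.npz'));b=dict(np.load('pics/scene5.npz'))
for n,x,y,w,h in [('spool',388,246,32,46),('buckle',272,285,36,20),('tin',352,238,24,28)]:
    t=cv2.cvtColor(a['img'],cv2.COLOR_RGB2GRAY)[y:y+h,x:x+w]
    S=cv2.cvtColor(b['img'],cv2.COLOR_RGB2GRAY)[y-10:y+h+10,x-10:x+w+10]
    r=cv2.matchTemplate(S,t,cv2.TM_CCOEFF_NORMED); print('scene',n,cv2.minMaxLoc(r)[1],cv2.minMaxLoc(r)[3])
E
```

```text
spool hole [514.9  60.9  55. ]
yoke [519.6 135.1  47. ]
collar [541.4 133.6  40. ]
bar [457.2 140.7  47. ]
spool hole before [515.3  60.9  55. ]
yoke before [504.9 137.2  47. ]
collar [542.1 133.8  40. ]
top2 spool 0.11464443802833557 (8, 20)
top2 buckle 0.5254798531532288 (9, 4)
top2 tin 0.6985573172569275 (10, 10)
top3 spool 0.7163933515548706 (10, 10)
top3 buckle 0.9981293082237244 (10, 10)
top3 tin 0.9446571469306946 (10, 10)
scene spool 0.8151434659957886 (10, 10)
scene buckle 0.9983652830123901 (10, 10)
scene tin 0.9249529838562012 (10, 10)
```

```bash
python3 - <<'E'
from h import *
bot.job_done(); print(bot.get_obs()['time'])
E
```

```text
the job is handed in; nothing more can be done
the job is handed in; nothing more can be done
```

I pushed the handle home, drew it to the 10 N tick, held it there, eased it back to zero and handed the job in; no verdict was reported. It took about 40 s of the 50 s allowed.

- **Seating:** With the shut fingers in the window, I pushed the yoke about 14 mm inward. The force stayed at 6–7 N, then rose to 17 N against a solid stop.
- **Pull and hold:** I drew the crossbar out at about 5 mm/s until the pointer stood level with the long tick. That put the gauge at about 39.8 mm, judged from the pictures and the finger travel. It stayed there for more than 2.4 s, about 12 mm short of the limit bar.
- **Return:** I eased back to zero at about 9 mm/s with the fingers on the bar all the way, centred them in the window and lifted clear.

**Last checks:**
- The pointer is back at the 0 tick.
- The collar-to-yoke distance measures about 22 mm against 23 mm given, within the camera error.
- The spool, tin and buckle have not moved in the pictures. The spool and tin image matches were less exact because shadows changed, but their positions agree.
- The wrist force read 8.5–9 N at the tick, a little under 10 N. Its zero was noisy by about 1 N, so I went by the pointer.

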